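Slide the model house up the finishing board

ROBOT

A 6-joint arm with a two-finger parallel gripper is mounted at the origin on the work surface. World frame = base frame: x ahead of the robot, y to its left, z up, the work surface at z = 0. Lengths are in mm, angles in rad, forces in N, time in s.
With the tool pointing down it reaches from about 350 to 975 mm from the base axis. Payload 4.9 kg.
Tool frame: the origin (TCP) lies on the centre line of the jaws, within the pads' length; the fingertips stand 17 mm ahead of it and the grasp point (between the pads) lies 2 mm behind it; z points along the fingers, y is the direction in which the jaws open and shut (so a half turn about z gives the same grasp; the last joint's range is limited). The gripper opens to 85 mm and grips with 20 to 120 N. Pads are 22 mm wide; open, the fingers measure 114 mm over their backs; the gripper's body (76 mm by 85 mm) begins 54 mm behind the grasp point. The pads swing forward as they close: fully open they stand 13 mm farther back than shut.
Start: joints at [1.14, 0.053, 1.613, -0, 1.476, -0.119], TCP at [191.722, 594.848, 220.304] pointing down, gripper open.
Joint ranges: [-3.01, 3.01], [-1.01, 2.22], [0.06, 2.58], [-1.02, 4.17], [0.09, 2.62], [-3.14, 3.14]. Speed limits (rad/s): [2.57, 2.57, 3.14, 3.14, 3.14, 3.14].

INTERFACE

Orientations are given as a rotation vector (axis times angle).
In Python, from station import r gives the robot as it stands.
- The arm moves only by the tool step_arm, never from a script. Its argument "steps" is a list of rows, each an object with "dp": the shift along the tool's x, y, z in mm, a list of three; "yaw": the turn about the tool's z in degrees; "grip": the finger opening in mm, from 0 to 85.4. A call has 1 to 10 rows; each row is the pose to reach, as a shift and turn from the pose commanded when the call began, along the tool's axes at that moment; what a row does not reach only later rows make up. A row lasts 1/10 s, in which the tool goes at most 50 mm and 8.59 degrees, less where a joint would pass 70% of its speed; a pose out of reach is approached as far as the arm can. A call with a gripper value outside its range is refused whole. The fingers move at their own pace and stop on an object; the grip force is fixed at half the most. Time passes only in rows, so rows that repeat a pose let the fingers close. It gives the time, the measured TCP pose, the force and the opening at its end, in the units of the state.
- r.get_state(): the state, without advancing time (a new reading comes with each control period).
- r.camera(name): name is "scene" or "top"; returns the picture (400x640x3 uint8, red, green, blue); there is no depth.
- r.camera_params(name): a dict with "fx", "fy", "cx", "cy" (pixels), "T" (4x4, takes a point from camera to world coordinates). Camera axes: x right, y down, z forward; pixel columns grow to the right and rows downward; lengths in mm; the calibration is good to about 2 mm. A picture is of the moment at which its call begins. camera_params takes no time and is no camera call.
- r.job_done(): hands the job in, once; it reports no verdict.
Trained networks look in the newest picture that a camera, given by its name, has taken for a name from the list of things; names that differ only in an ending like _2 or _b are one class to them, and where a whole thing is asked for, a point or a joint stands for the part that bears it (a point fixed in the world has none). Each returns a list of dicts, best first, with "confidence" (0 to 1); they miss things now and then, are a little off and sometimes report something else, mostly with a low value. They report only what shows in the picture. A call takes as long as a camera call.
- r.cut_out(camera, label): "pixels" (400x640 bool, what is visible of it).
- r.pinpoint(camera, label): "centre" ([x, y, z] in mm, in world coordinates, good to about 4 mm: a listed point, or the origin of a listed thing).
The state is a dict: "time": time; "joints": joint angles; "joint_vel": joint speeds; "joint_efforts": joint torques, N m; "ee_pos": TCP position; "tool_rot": TCP orientation; "wrist_force": force on the tool from outside, world axes, zero at the start; "ft_torque": the same for the moment, N m; "opening": opening from 0.0 (shut) to 1.0 (fully open).
Only numpy, scipy, OpenCV 4.12 (cv2) and the standard library are available. Lean on these libraries where they do the work, as an engineer would, in place of code of your own. Each camera call takes 0.05 s, during which the arm holds its last target. There are 200 camera calls.

TASK

Lift the loose batten off the sloping finishing board and lay it flat in the offcuts tray, then slide the gabled model house, without lifting or tipping it, in between the side boards and up the slope until its end rests flat against the top stop, and leave it there. Do not disturb the shed model, jars, tools or other things on the bench.

Things in the scene. Friction and masses are not known exactly. Their poses are not given: they have to be found in the camera images.
- ramp_deck: Fixed sloping board: pale wood deck, 112 mm wide, between two plywood side boards. Origin: middle of the deck's foot line, where it starts flush with the table. Its x runs up the slope (0.13 rad above level), y across to the left as one looks uphill, z square to the deck.
- lane_mouth (a point): Point on the deck's middle line 50 mm up from its foot, where the straight side boards begin; axes as the deck's. From here to the top they stand 112 mm apart (inside), 14 mm thick, their tops level, 42 mm above the table. Below it, down to about 10 mm from the foot, they splay outwards as a lead-in, about 131 mm apart at the mouth.
- stop_face (a point): Middle of the lower face of the top stop, a bar across the deck 34 mm tall; the point is 15 mm above the deck and 240 mm up the slope from the foot line; axes as the deck's.
- house_center (a point): Centre of the gabled model house (plaster walls, board roof), 50 mm above its underside. 112 mm along its x, 92 along its y; sheer walls to eaves 50 mm up, ridge along x 96 mm up, chimney 106 mm; z up. 0.3 to 0.6 kg, slides with friction. Starts on the table below the foot of the board, left or right of the lane, x within 0.4 rad of uphill. Either end may face the stop.
- batten_center (a point): Centre of a loose square wooden batten, 150 mm along its x, 22 by 22 mm, about 60 g. It starts lying across the level tops of the two side boards (underside 42 mm above the table), blocking the lane.
- tray: Fixed open plywood offcuts tray, outside 220 mm along its x by 112 mm along its y by 32 mm tall, walls and floor 5 mm thick. Origin: centre of its underside.
- shed_center (a point): Bystander: centre of a flat-roofed shed model 56 x 48 x 60 mm tall, on the table on the other side of the lane from the house.
- filler_jar_center (a point): Bystander: centre of a jar of filler, diameter 68, height 95 mm, beside the sloping board.
- glue_bottle_center (a point): Bystander: centre of a glue bottle, diameter 56, height 130 mm, beside the top of the sloping board.
- brush_pot_center (a point): Bystander: steel pot with brushes, diameter 72, pot 100 mm and brushes 190 mm tall; the point is 50 mm up on its axis.
- paint_tin_center (a point): Bystander: centre of a paint tin, diameter 80, height 85 mm.
- hammer_grip (a point): Bystander: a hammer lying on the table; the point is on its handle, x towards its head.
- sanding_block_center (a point): Bystander: centre of a cork sanding block, 110 mm along its x, 40 wide, 28 mm tall.

How it is judged (in metres and radians):
On the way, in this order (a step that is already met when the one before it is completed fails the run):
1. the batten lies flat in the offcuts tray (x of batten_center in the frame of tray between -0.042 and 0.042 m and y of batten_center in the frame of tray between -0.045 and 0.045 m and z of batten_center in the frame of tray between 0.008 and 0.023 m and linear speed of batten below 0.02 m/s and contact force between the fingers and batten below 0.1 N), for 0.2 s.
2. the house is sliding on the lower part of the sloping board, between the side boards (x of house_center in the frame of ramp_deck between 0.02 and 0.14 m and y of house_center in the frame of ramp_deck between -0.03 and 0.03 m and contact force between house and ramp_deck above 0.3 N), for 0.1 s.
At the end, for the whole second after the job is handed in: The house stands flat on the deck between the side boards, its end within 5 mm of the top stop and square to it within 0.09 rad, at rest; the batten lies flat on the floor of the tray, at rest (x of house_center in the frame of ramp_deck between 0.179 and 0.189 m and y of house_center in the frame of ramp_deck between -0.016 and 0.016 m and z of house_center in the frame of ramp_deck between 0.044 and 0.056 m and angle between the x axis of house_center and the x axis of ramp_deck, either way round below 0.09 rad and angle between the z axis of house_center and the z axis of ramp_deck, either way round below 0.05 rad and linear speed of house below 0.01 m/s and angular speed of house below 0.1 rad/s and x of batten_center in the frame of tray between -0.042 and 0.042 m and y of batten_center in the frame of tray between -0.045 and 0.045 m and z of batten_center in the frame of tray between 0.008 and 0.023 m and linear speed of batten below 0.02 m/s); the robot touches nothing.
It fails at once if the house is lifted (by about 20 mm off the table where it starts, or 35 mm off the sloping deck) or tipped by more than 0.4 rad (z of house_center in the frame of ramp_deck above 0.085 m or angle between house_center's own z axis and vertical above 0.4 rad).
It fails at once if a bystander is shifted by more than 30 mm or knocked over (distance of any of shed_center, filler_jar_center, glue_bottle_center, brush_pot_center, paint_tin_center, hammer_grip, sanding_block_center from where it was at the start of the episode above 0.03 m).
It also fails if it takes over 69 s, if anything falls off the work surface, if the arm or the gripper's body presses on something with over 40 N, if the wrist force passes 120 N, or if a joint passes its speed limit or range.

## Working session

There is one attempt and no reset: what is moved stays moved. The work goes in short steps, Python scripts to look and compute and a tool call to move; the robot and the scene stay as the last step left them, time stands still between calls to the robot, and variables do not carry over. Pictures are saved under pics/ and viewed, about 8 in all and at most 12, crops included, and the job is handed in when it is done.

Besides the shell and the picture viewer there is one more tool, called after "Call:" by a JSON object that holds its "name" and its "arguments". step_arm: Moves the arm, as the interface text tells. Its arguments: {"type":"object","properties":{"steps":{"type":"array"}},"required":["steps"]}

```bash
mkdir -p pics; ls
cat > h.py <<'E'
from station import r
import numpy as np, cv2
from scipy.spatial.transform import Rotation as R
def save(cam,name): 
    im=r.camera(cam); cv2.imwrite(f'pics/{name}.png',im[:,:,::-1]); return im
def ray(cam,uv,z):
    p=r.camera_params(cam);T=np.array(p['T']);uv=np.atleast_2d(uv).astype(float)
    d=np.c_[(uv[:,0]-p['cx'])/p['fx'],(uv[:,1]-p['cy'])/p['fy'],np.ones(len(uv))]@T[:3,:3].T
    o=T[:3,3]; return o+d*((z-o[2])/d[:,2])[:,None]
def proj(cam,P):
    p=r.camera_params(cam);T=np.linalg.inv(np.array(p['T']));q=np.atleast_2d(P)@T[:3,:3].T+T[:3,3]
    return np.c_[q[:,0]/q[:,2]*p['fx']+p['cx'],q[:,1]/q[:,2]*p['fy']+p['cy']]
def tool(P=None):
    s=r.get_state();M=R.from_rotvec(s['tool_rot']).as_matrix();return np.array(s['ee_pos']),M
E
python3 - <<'E'
from h import *
np.set_printoptions(precision=1,suppress=True)
a=save('scene','s1');b=save('top','t1')
for n in "ramp_deck lane_mouth stop_face house_center batten_center tray shed_center filler_jar_center glue_bottle_center brush_pot_center paint_tin_center hammer_grip sanding_block_center".split():
    for c in('top','scene'):
        print(n,c,[(np.array(d['centre']),round(d['confidence'],2)) for d in r.pinpoint(c,n)[:2]])
s=r.get_state();print(s['time'],s['ee_pos']);print(tool()[1])
for c in('top','scene'):
    for n in('batten_center','house_center','tray'):
        for d in r.cut_out(c,n)[:1]:
            m=d['pixels'].astype(np.uint8);np.save(f'{c}_{n}.npy',m)
            print(c,n,d['confidence'],cv2.minAreaRect(cv2.findNonZero(m)))
print(r.camera_params('top')['T'],r.camera_params('scene')['T'])
E
```

```text
pics
ramp_deck top [(array([ 568.2, -106.5,    0.7]), 0.74)]
ramp_deck scene [(array([ 570.6, -100. ,   -4.8]), 0.89)]
lane_mouth top [(array([567.5, -61.1,   9.1]), 0.73)]
lane_mouth scene [(array([565.7, -55.2,   3.7]), 0.76), (array([ 651.9, -246.1,   50.9]), 0.48)]
stop_face top [(array([576.8, 128.6,  46.8]), 0.71)]
stop_face scene [(array([573.9, 125. ,  42.5]), 0.9), (array([780.6, 263.2,  49.2]), 0.51)]
house_center top [(array([ 652.6, -243.7,   50.7]), 0.91), (array([574.7, 129.7,  46.2]), 0.68)]
house_center scene [(array([ 650.3, -244.4,   51.7]), 0.73), (array([781.9, 262.9,  46.7]), 0.52)]
batten_center top [(array([572.9,  20.4,  54.1]), 0.64)]
batten_center scene [(array([570.6,  21.8,  53.2]), 0.94)]
tray top [(array([486.5, 339.6,  -1. ]), 0.58)]
tray scene [(array([486.5, 336.9,   1.6]), 0.76)]
shed_center top [(array([ 482.2, -239.8,   31.5]), 0.86)]
shed_center scene [(array([ 479.9, -242.3,   29.1]), 0.69), (array([709. ,  93.7,  62.3]), 0.42)]
filler_jar_center top [(array([569.1, -60.5,   6.7]), 0.63), (array([435.6,  39.2,  43.6]), 0.6)]
filler_jar_center sce
[... 1039 characters left out ...]
166015625), 19.98310661315918)
top tray 0.56 ((177.1999969482422, 221.10000610351562), (41.59086227416992, 76.92073059082031), 26.56505012512207)
scene batten_center 0.96 ((363.0999755859375, 198.3000030517578), (49.963985443115234, 9.486832618713379), 71.56504821777344)
scene house_center 0.56 ((274.5, 254.0), (44.0, 49.0), 90.0)
scene tray 0.58 ((448.4969177246094, 157.96078491210938), (64.95578002929688, 41.712318420410156), 85.48600769042969)
[[   0.    -1.     0.1  398.2]
 [  -1.    -0.     0.   -83.8]
 [  -0.    -0.1   -1.  1437.8]
 [   0.     0.     0.     1. ]] [[   0.3    0.8   -0.6 1197.5]
 [   0.9   -0.3    0.2 -303.1]
 [   0.    -0.6   -0.8  995.1]
 [   0.     0.     0.     1. ]]
```

Run:
```python
import cv2
a=cv2.imread('pics/t1.png')[100:300,130:450]
cv2.imwrite('pics/t1c.png',cv2.resize(a,(800,500),interpolation=cv2.INTER_CUBIC))
a=cv2.imread('pics/s1.png')[80:340,180:580]
cv2.imwrite('pics/s1c.png',cv2.resize(a,(800,520),interpolation=cv2.INTER_CUBIC))
```

```text
(no output)
```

View pics/t1c.png

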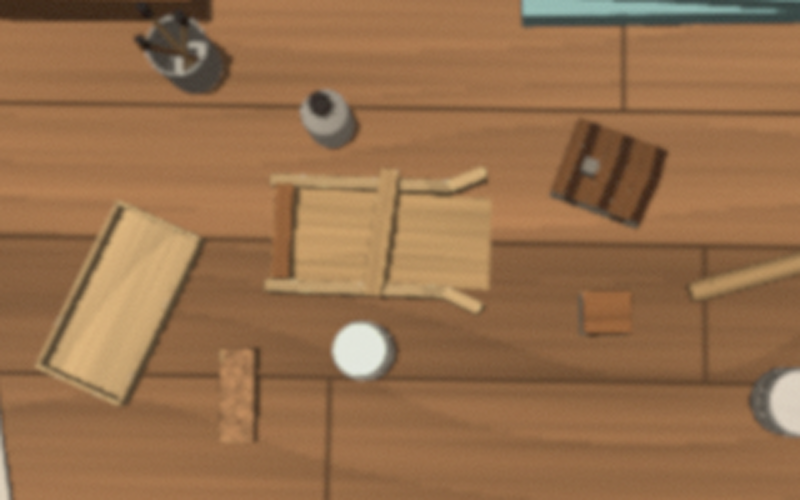

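View pics/s1c.png

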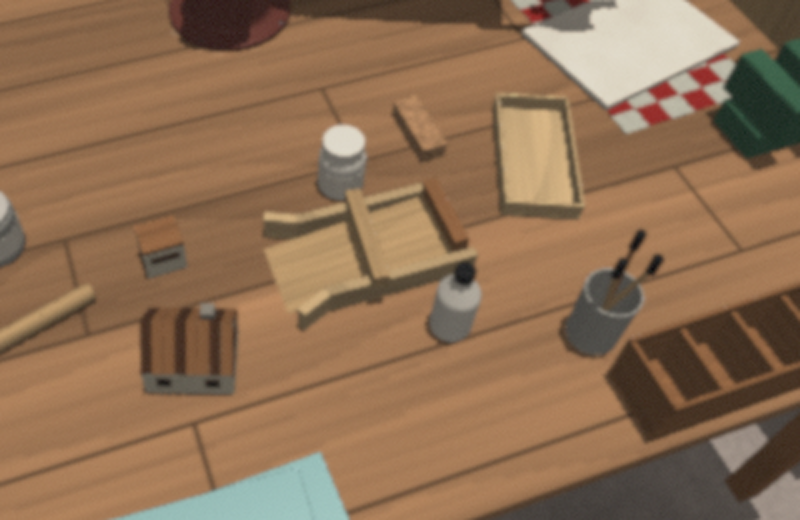

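```bash
cat >> h.py <<'E'
def move(target,hd):  # dp, yaw to bring TCP to target with jaw axis heading hd (deg)
    p,M=tool(); h=np.degrees(np.arctan2(M[1,1],M[0,1])); dy=-((hd-h+90)%180-90)
    print('now',p.round(1),'jaw hd',round(h,1),'dp',(M.T@(np.array(target)-p)).round(1),'yaw',round(dy,1),'F',np.round(r.get_state()['wrist_force'],1),'t',r.get_state()['time'],'op',r.get_state()['opening'])
E
python3 - <<'E'
from h import *
np.set_printoptions(precision=1,suppress=True)
c=[130,100]
for n,z,pts in (('railfar',42,[(270,180),(450,188)]),('railnear',42,[(268,286),(445,292)]),('tray',32,[(120,203),(203,240),(122,403),(40,365)]),('bat',64,[(390,170),(375,293)]),('houseeaves',50,[(583,120),(666,150),(636,227),(551,193)]),('foot',0,[(490,200),(490,290)])):
    print(n,ray('top',np.array(pts)/2.5+c,z)[:,:2].tolist())
for n,z in(('batten_center',60),('tray',25)):
  for cam in('top','scene'):
    m=np.load(f'{cam}_{n}.npy');P=ray(cam,cv2.findNonZero(m)[:,0],z)[:,:2]
    print(cam,n,cv2.minAreaRect(P.astype(np.float32)))
    w,v=np.linalg.eigh(np.cov(P.T));print(P.mean(0),np.degrees(np.arctan(v[1,1]/v[0,1])))
move([571,21,200],83)
E
```

```text
railfar [[632.4665166481419, 153.09865688641926], [626.160581296912, -61.37265624043738]]
railnear [[505.92697785953294, 151.16298737807475], [502.1066525692942, -57.602558012347274]]
tray [[603.4882725589335, 333.388552719216], [560.4675230866824, 232.24490595962902], [366.27278343623567, 319.6531528710767], [409.1497900986879, 418.4646048264389]]
bat [[642.8350268005175, 9.00652826504448], [498.0360406652901, 23.114795731507797]]
houseeaves [[709.2114355256672, -218.39058641377366], [674.4708226710079, -317.03839446264806], [581.767661246701, -281.4185401403169], [620.7297832108919, -180.98234306108162]]
foot [[618.9211310304189, -109.90468541192331], [508.52132820056954, -111.37910718554437]]
top batten_center ((570.506591796875, 19.827425003051758), (23.490541458129883, 151.12872314453125), 83.33306121826172)
[569.2  20.1] -6.511893601085963
scene batten_center ((575.0503540039062, 23.171260833740234), (26.38700294494629, 161.64186096191406), 83.46810913085938)
[577.7  22.6] -6.878374763441151
top tray ((485.11260986328125, 331.98162841796875), (125.6373291015625, 225.24252319335938), 65.60466766357422)
[484.9 330.9] -24.0920587559058
scene tray ((491.76556396484375, 333.9921569824219), (121.15336608886719, 249.48883056640625), 66.33448028564453)
[497.2 331.5] -24.929315343471707
now [191.7 594.9 220.3] jaw hd 72.1 dp [-537.  -429.8   20.3] yaw -10.9 F [0.1 0.3 0.7] t 1.7 op 1.0007782839817556
```

Call:
{"name": "step_arm", "arguments": {"steps": [{"dp": [-537,-430,0],"yaw": -11,"grip": 60},{"dp": [-537,-430,0],"yaw": -11,"grip": 60},{"dp": [-537,-430,0],"yaw": -11,"grip": 60},{"dp": [-537,-430,0],"yaw": -11,"grip": 60},{"dp": [-537,-430,0],"yaw": -11,"grip": 60},{"dp": [-537,-430,0],"yaw": -11,"grip": 60},{"dp": [-537,-430,0],"yaw": -11,"grip": 60},{"dp": [-537,-430,0],"yaw": -11,"grip": 60},{"dp": [-537,-430,0],"yaw": -11,"grip": 60},{"dp": [-537,-430,0],"yaw": -11,"grip": 60}]}}

```text
time: 2.7
ee_pos: [468.0, 176.1, 220.7]
tool_rot: [0.188, 3.135, 0.001]
wrist_force: [0.6, 0.4, -0.8]
opening: 0.701
```

```bash
python3 -c "
from h import *
move([571,20,120],83.3)"
```

```text
now [468.  176.1 220.7] jaw hd 83.1 dp [-120.9 -142.7  100.8] yaw -0.2 F [ 0.6  0.4 -0.8] t 2.7 op 0.7014270252645423
```

Call:
{"name": "step_arm", "arguments": {"steps": [{"dp": [-121,-143,40],"yaw": 0,"grip": 60},{"dp": [-121,-143,40],"yaw": 0,"grip": 60},{"dp": [-121,-143,40],"yaw": 0,"grip": 60},{"dp": [-121,-143,40],"yaw": 0,"grip": 60},{"dp": [-121,-143,101],"yaw": 0,"grip": 60},{"dp": [-121,-143,101],"yaw": 0,"grip": 60},{"dp": [-121,-143,101],"yaw": 0,"grip": 60}]}}

```text
time: 3.4
ee_pos: [567.6, 22.0, 116.2]
tool_rot: [-0.187, -3.129, -0.001]
wrist_force: [0.2, 0.8, 0.6]
opening: 0.7
```

```bash
python3 -c "
from h import *
import cv2
a=save('scene','s2');cv2.imwrite('pics/s2c.png',cv2.resize(a[110:270,270:470,::-1],(800,640))[:600])
move([571,20,62],83.3)"
```

```text
now [569.3  22.2 118.8] jaw hd 83.2 dp [-2.1 -2.  56.8] yaw -0.1 F [ 1.  -0.7  0.5] t 3.45 op 0.6992820720376175
```

View pics/s2c.png

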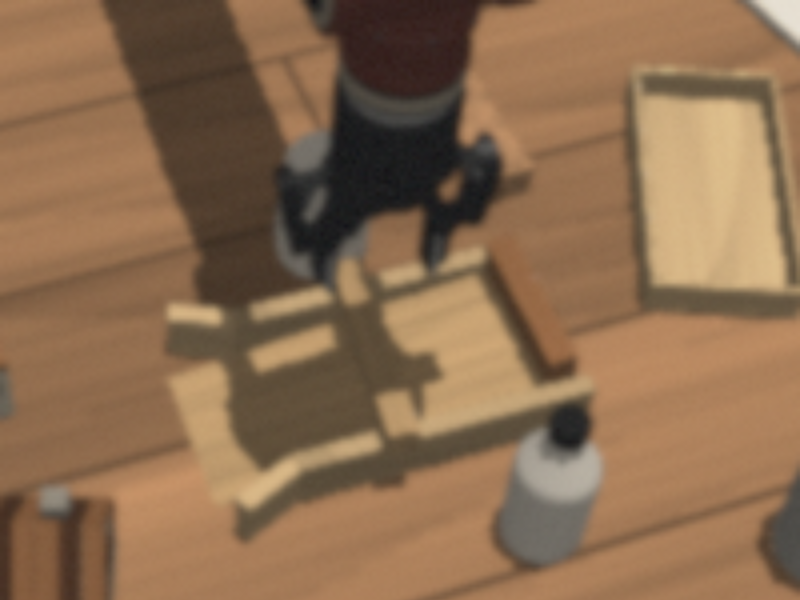

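Gripper straddles the batten (around px 370,340 in the crop), jaws across it; shadow and stance agree with the estimate.

Call:
{"name": "step_arm", "arguments": {"steps": [{"dp": [0,0,30],"yaw": 0,"grip": 60},{"dp": [0,0,57],"yaw": 0,"grip": 60},{"dp": [0,0,57],"yaw": 0,"grip": 60},{"dp": [0,0,57],"yaw": 0,"grip": 10},{"dp": [0,0,57],"yaw": 0,"grip": 10},{"dp": [0,0,57],"yaw": 0,"grip": 10},{"dp": [0,0,57],"yaw": 0,"grip": 10},{"dp": [0,0,57],"yaw": 0,"grip": 10},{"dp": [0,0,57],"yaw": 0,"grip": 10}]}}

```text
time: 4.35
ee_pos: [570.3, 21.5, 62.6]
tool_rot: [0.188, 3.136, -0.0]
wrist_force: [-0.9, 1.3, 0.7]
opening: 0.119
```

```bash
python3 -c "
from h import *
move([571,20,180],83.3)"
```

```text
now [570.3  21.5  62.6] jaw hd 83.1 dp [  -0.9   -1.4 -117.4] yaw -0.2 F [-0.9  1.3  0.7] t 4.35 op 0.11876137947462498
```

```bash
python3 -c "
from h import *
import cv2
a=save('scene','s3');cv2.imwrite('pics/s3c.png',cv2.resize(a[110:270,270:470,::-1],(800,640))[:600])
print([(d['centre'],d['confidence']) for d in r.pinpoint('scene','batten_center')])"
```

```text
[([569.6, 21.3, 55.1], 0.85), ([489.0, 335.7, 2.0], 0.61)]
```

View pics/s3c.png

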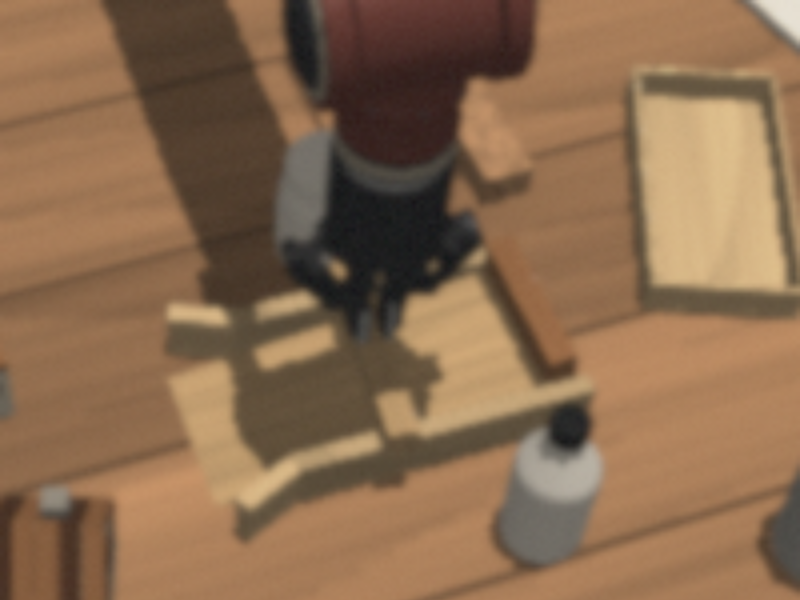

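The batten sits between the fingertips (px 375,320) though the opening reads 10 mm; a test lift will show.

Call:
{"name": "step_arm", "arguments": {"steps": [{"dp": [0,0,-15],"yaw": 0,"grip": 0},{"dp": [0,0,-30],"yaw": 0,"grip": 0},{"dp": [0,0,-30],"yaw": 0,"grip": 0},{"dp": [0,0,-30],"yaw": 0,"grip": 0}]}}

```text
time: 4.85
ee_pos: [571.1, 21.5, 93.8]
tool_rot: [0.188, 3.133, -0.0]
wrist_force: [0.4, -0.2, -1.4]
opening: 0.001
```

```bash
python3 -c "
from h import *
save('scene','s4')
print([(d['centre'],d['confidence']) for d in r.pinpoint('scene','batten_center')]);save('top','t4')
print([(d['centre'],d['confidence']) for d in r.pinpoint('top','batten_center')])
move([571,20,180],83.3)"
```

```text
[([572.9, 21.8, 52.9], 0.86)]
[([573.0, 19.9, 50.3], 0.5)]
now [569.7  21.6  91.7] jaw hd 83.1 dp [ -1.4  -1.4 -88.3] yaw -0.2 F [ 0.2  0.3 -1.1] t 5.05 op -0.0018914198259980233
```

```bash
python3 -c "
from h import *
f=lambda P:(proj('scene',P)-[270,110])*4
print('s3 tip',f([570.3,21.5,45.6]),'tcp',f([570.3,21.5,62.6]))
print('batten top ctr',f([571,20,64]),f([571+70,20-8,64]),f([571-70,28,64]))
p=tool()[0];print('now tip',f(p-[0,0,17]),f(p))
import cv2
a=cv2.imread('pics/s4.png');cv2.imwrite('pics/s4c.png',cv2.resize(a[110:270,270:470],(800,640))[:600])
"
```

```text
s3 tip [[364.89361892 357.76408177]] tcp [[366.67629364 342.79031917]]
batten top ctr [[365.14193193 342.91105762]] [[394.03938105 427.79455228]] [[338.17694642 263.70399011]]
now tip [[367.75727073 331.20207152]] [[369.61075265 315.60327043]]
```

View pics/s4c.png

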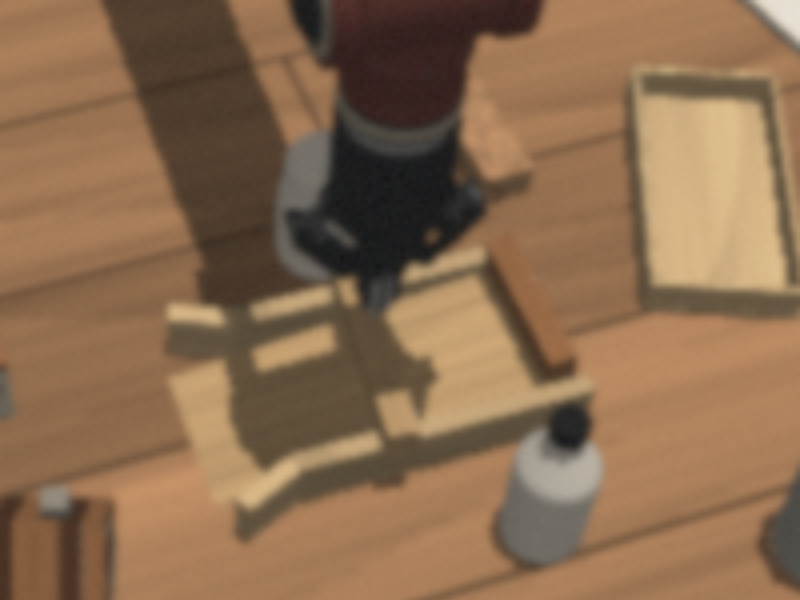

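The tips show about 22 px (≈20 mm) higher than the given tool length predicts, so the jaws shut above the batten. I'll open and go ~20 mm lower (safe either way: deck is at 16 mm).

Call:
{"name": "step_arm", "arguments": {"steps": [{"dp": [0,0,0],"yaw": 0,"grip": 55},{"dp": [0,0,0],"yaw": 0,"grip": 55},{"dp": [0,0,0],"yaw": 0,"grip": 55},{"dp": [0,0,0],"yaw": 0,"grip": 55},{"dp": [0,0,25],"yaw": 0,"grip": 55},{"dp": [0,0,40],"yaw": 0,"grip": 55},{"dp": [0,0,51],"yaw": 0,"grip": 55},{"dp": [0,0,51],"yaw": 0,"grip": 55}]}}

```text
time: 5.85
ee_pos: [568.4, 21.7, 38.9]
tool_rot: [-0.188, -3.131, -0.0]
wrist_force: [-0.4, -0.5, -0.5]
opening: 0.642
```

Call:
{"name": "step_arm", "arguments": {"steps": [{"dp": [0,0,0],"yaw": 0,"grip": 5},{"dp": [0,0,0],"yaw": 0,"grip": 5},{"dp": [0,0,0],"yaw": 0,"grip": 5},{"dp": [0,0,0],"yaw": 0,"grip": 5},{"dp": [0,0,0],"yaw": 0,"grip": 5}]}}

```text
time: 6.35
ee_pos: [571.3, 21.5, 42.7]
tool_rot: [0.188, 3.133, -0.0]
wrist_force: [0.7, 0.2, 5.3]
opening: 0.24
```

Call:
{"name": "step_arm", "arguments": {"steps": [{"dp": [0,0,-30],"yaw": 0,"grip": 5},{"dp": [0,0,-70],"yaw": 0,"grip": 5},{"dp": [0,0,-110],"yaw": 0,"grip": 5},{"dp": [0,0,-140],"yaw": 0,"grip": 5},{"dp": [0,0,-140],"yaw": 0,"grip": 5}]}}

```text
time: 6.85
ee_pos: [573.2, 21.3, 187.3]
tool_rot: [0.187, 3.126, -0.001]
wrist_force: [1.0, -0.4, 0.0]
opening: 0.235
```

```bash
python3 -c "
from h import *
import cv2
f=lambda P:(proj('scene',P)-[270,50])*4
a=save('scene','s5')
print([(d['centre'],d['confidence']) for d in r.pinpoint('scene','batten_center')])
p=tool()[0];print('tip',f(p-[0,0,17]),f(p))
cv2.imwrite('pics/s5c.png',cv2.resize(a[50:200,270:470,::-1],(800,600)))
move([486,335,180],66)"
```

```text
[([781.6, 263.2, 49.0], 0.7), ([576.0, 20.5, 197.8], 0.69)]
tip [[378.27189229 484.94225522]] [[380.38773398 467.16422213]]
now [570.2  21.5 181.4] jaw hd 83.1 dp [121.  301.2   1.3] yaw 17.1 F [ 0.2 -0.2 -2. ] t 6.95 op 0.2376040389249685
```

View pics/s5c.png

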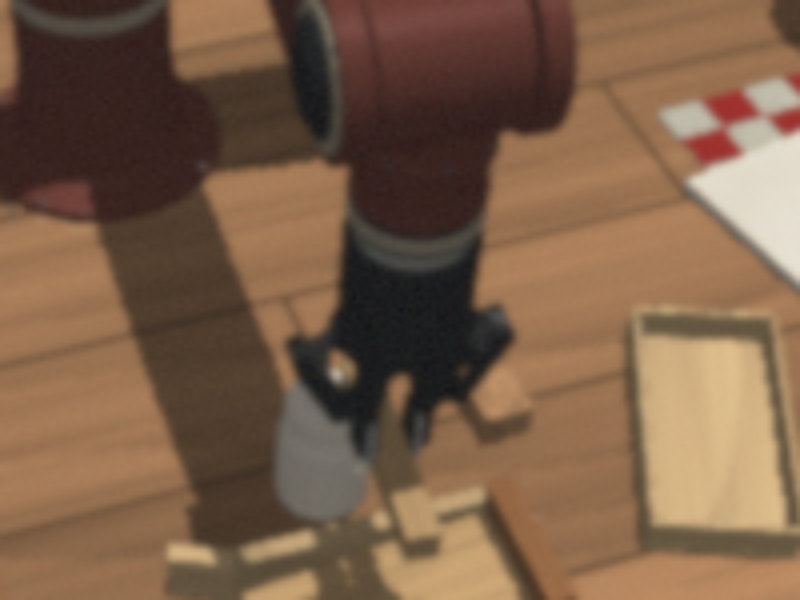

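Call:
{"name": "step_arm", "arguments": {"steps": [{"dp": [121,301,0],"yaw": 17,"grip": 5},{"dp": [121,301,0],"yaw": 17,"grip": 5},{"dp": [121,301,0],"yaw": 17,"grip": 5},{"dp": [121,301,0],"yaw": 17,"grip": 5},{"dp": [121,301,0],"yaw": 17,"grip": 5},{"dp": [121,301,0],"yaw": 17,"grip": 5},{"dp": [121,301,0],"yaw": 17,"grip": 5},{"dp": [121,301,60],"yaw": 17,"grip": 5},{"dp": [121,301,100],"yaw": 17,"grip": 5},{"dp": [121,301,100],"yaw": 17,"grip": 5}]}}

```text
time: 7.95
ee_pos: [478.1, 331.2, 69.9]
tool_rot: [-0.645, -3.058, 0.021]
wrist_force: [-1.1, 0.1, -1.8]
opening: 0.236
```

```bash
python3 -c "
from h import *
for c in('scene','top'):
    save(c,c+'6');print([(d['centre'],d['confidence']) for d in r.pinpoint(c,'batten_center')])
    for d in r.cut_out(c,'batten_center')[:1]:
        P=ray(c,cv2.findNonZero(d['pixels'].astype(np.uint8))[:,0],95)[:,:2];print(d['confidence'],len(P),cv2.minAreaRect(P.astype(np.float32)))
move([486,335,12],66)"
```

```text
[([479.5, -242.8, 32.6], 0.29)]
0.83 233 ((486.71453857421875, 323.96661376953125), (26.60428237915039, 159.37742614746094), 66.08342742919922)
[([487.9, 330.3, 92.2], 0.59)]
0.75 228 ((525.6854248046875, 312.230712890625), (29.692058563232422, 64.34539031982422), 66.0035400390625)
now [488.1 335.6  84.7] jaw hd 66.1 dp [ 1.9 -1.7 72.7] yaw 0.1 F [-0.2  0.2 -0.5] t 8.25 op 0.23900667938039272
```

Call:
{"name": "step_arm", "arguments": {"steps": [{"dp": [0,0,35],"yaw": 0,"grip": 5},{"dp": [0,0,60],"yaw": 0,"grip": 5},{"dp": [0,0,67],"yaw": 0,"grip": 5},{"dp": [0,0,72],"yaw": 0,"grip": 5},{"dp": [0,0,72],"yaw": 0,"grip": 5},{"dp": [0,0,72],"yaw": 0,"grip": 5}]}}

```text
time: 8.85
ee_pos: [487.3, 335.5, 11.2]
tool_rot: [0.649, 3.071, 0.003]
wrist_force: [-0.2, 0.3, -0.3]
opening: 0.234
```

Call:
{"name": "step_arm", "arguments": {"steps": [{"dp": [0,0,2],"yaw": 0,"grip": 5},{"dp": [0,0,2],"yaw": 0,"grip": 5}]}}

```text
time: 9.05
ee_pos: [486.4, 335.1, 8.0]
tool_rot: [0.649, 3.073, 0.001]
wrist_force: [-0.9, 0.1, -0.5]
opening: 0.235
```

Call:
{"name": "step_arm", "arguments": {"steps": [{"dp": [0,0,2],"yaw": 0,"grip": 5},{"dp": [0,0,2],"yaw": 0,"grip": 5}]}}

```text
time: 9.25
ee_pos: [486.5, 335.1, 5.7]
tool_rot: [0.649, 3.073, 0.001]
wrist_force: [-0.3, 1.0, 1.5]
opening: 0.234
```

Call:
{"name": "step_arm", "arguments": {"steps": [{"dp": [0,0,0],"yaw": 0,"grip": 40},{"dp": [0,0,0],"yaw": 0,"grip": 40},{"dp": [0,0,0],"yaw": 0,"grip": 40},{"dp": [0,0,-40],"yaw": 0,"grip": 40},{"dp": [0,0,-90],"yaw": 0,"grip": 40},{"dp": [0,0,-140],"yaw": 0,"grip": 40},{"dp": [0,0,-190],"yaw": 0,"grip": 40},{"dp": [0,0,-190],"yaw": 0,"grip": 40}]}}

```text
time: 10.05
ee_pos: [490.3, 337.2, 205.7]
tool_rot: [0.647, 3.061, 0.017]
wrist_force: [0.5, 0.2, 1.2]
opening: 0.469
```

```bash
python3 -c "
from h import *
for c in('scene','top'):
    save(c,c+'7');print([(d['centre'],d['confidence']) for d in r.pinpoint(c,'batten_center')[:1]],[(d['centre'],d['confidence']) for d in r.pinpoint(c,'house_center')[:1]])
move([720,-250,180],83)"
```

```text
[([489.0, 332.1, 15.6], 0.67)] [([650.2, -247.7, 53.1], 0.94)]
[([485.4, 331.9, 13.8], 0.8)] [([650.4, -245.0, 52.1], 0.6)]
now [484.8 334.2 192.5] jaw hd 66.1 dp [-451.5 -439.    12.8] yaw -16.9 F [-0.7 -0.4 -1. ] t 10.35 op 0.46529368925339015
```

Batten is down in the tray (≈(487,332,15)). Now to the far side of the house.

```bash
python3 -c "
from h import *
move([724,-274,185],69.6)"
```

```text
now [484.8 334.2 192.5] jaw hd 66.1 dp [-464.9 -459.4    7.8] yaw -3.5 F [-0.7 -0.4 -1. ] t 10.35 op 0.46529368925339015
```

Call:
{"name": "step_arm", "arguments": {"steps": [{"dp": [-465,-459,0],"yaw": -4,"grip": 80},{"dp": [-465,-459,0],"yaw": -4,"grip": 80},{"dp": [-465,-459,0],"yaw": -4,"grip": 80},{"dp": [-465,-459,0],"yaw": -4,"grip": 80},{"dp": [-465,-459,0],"yaw": -4,"grip": 80},{"dp": [-465,-459,0],"yaw": -4,"grip": 80},{"dp": [-465,-459,0],"yaw": -4,"grip": 80},{"dp": [-465,-459,0],"yaw": -4,"grip": 80},{"dp": [-465,-459,0],"yaw": -4,"grip": 80},{"dp": [-465,-459,0],"yaw": -4,"grip": 80}]}}

```text
time: 11.35
ee_pos: [668.8, -132.1, 192.9]
tool_rot: [-0.542, -3.091, -0.001]
wrist_force: [0.4, 0.6, 0.0]
opening: 0.938
```

```bash
python3 -c "
from h import *
move([724,-274,100],69.6)"
```

```text
now [ 668.8 -132.1  192.9] jaw hd 70.1 dp [-100.4 -114.7   92.5] yaw 0.5 F [0.4 0.6 0. ] t 11.35 op 0.9378700465676428
```

Call:
{"name": "step_arm", "arguments": {"steps": [{"dp": [-100,-115,0],"yaw": 0,"grip": 80},{"dp": [-100,-115,0],"yaw": 0,"grip": 80},{"dp": [-100,-115,0],"yaw": 0,"grip": 80},{"dp": [-100,-115,0],"yaw": 0,"grip": 80},{"dp": [-100,-115,40],"yaw": 0,"grip": 80},{"dp": [-100,-115,85],"yaw": 0,"grip": 80},{"dp": [-100,-115,85],"yaw": 0,"grip": 80},{"dp": [-100,-115,85],"yaw": 0,"grip": 80}]}}

```text
time: 12.15
ee_pos: [722.9, -271.2, 107.7]
tool_rot: [-0.54, -3.09, -0.002]
wrist_force: [1.1, 0.2, 0.9]
opening: 0.933
```

```bash
python3 -c "
from h import *
a=save('scene','s8');cv2.imwrite('pics/s8c.png',cv2.resize(a[180:330,200:400,::-1],(800,600)))
p=tool()[0];f=lambda P:(proj('scene',P)-[200,180])*4
print('tcp',f(p),'tip',f(p-[0,0,17]),f([650,-246,96]))
move([724,-274,18],69.6)"
```

```text
tcp [[274.8297959  351.58225759]] tip [[277.86003669 365.27710935]] [[287.77039413 245.43601379]]
now [ 724.6 -272.1  111.1] jaw hd 70.2 dp [-0.1 -2.  93.1] yaw 0.6 F [-0.3 -0.3  0.6] t 12.2 op 0.9365179592574516
```

View pics/s8c.png

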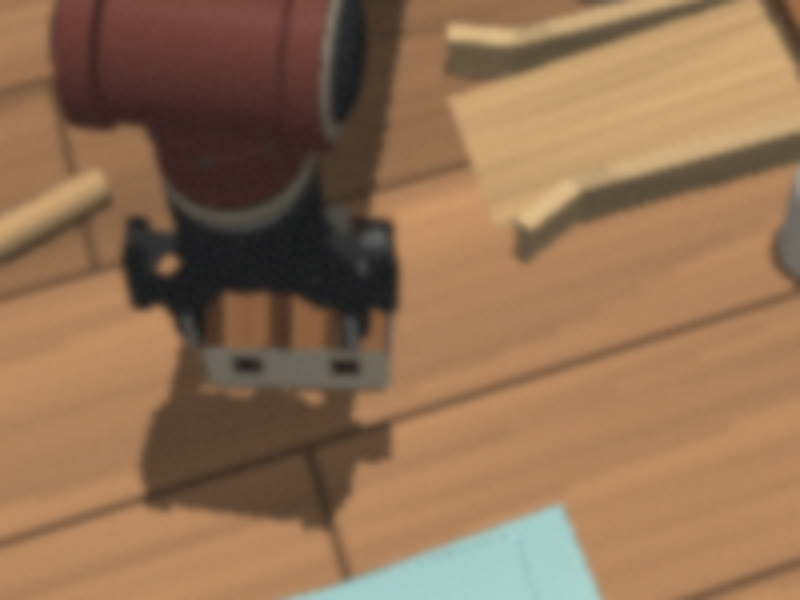

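Tips (190,340),(352,340) project ~15 px above nominal, confirming the ~20 mm height offset; the fingers stand just outside the near wall. Lower alongside.

Call:
{"name": "step_arm", "arguments": {"steps": [{"dp": [0,0,40],"yaw": 0,"grip": 80},{"dp": [0,0,70],"yaw": 0,"grip": 80},{"dp": [0,0,85],"yaw": 0,"grip": 80},{"dp": [0,0,92],"yaw": 0,"grip": 80},{"dp": [0,0,92],"yaw": 0,"grip": 80},{"dp": [0,0,92],"yaw": 0,"grip": 80}]}}

```text
time: 12.8
ee_pos: [725.9, -273.2, 21.1]
tool_rot: [0.541, 3.091, -0.002]
wrist_force: [-0.3, 0.5, -0.2]
opening: 0.94
```

```bash
python3 -c "
from h import *
a=save('scene','s9');cv2.imwrite('pics/s9c.png',cv2.resize(a[180:330,200:400,::-1],(800,600)))
p=tool()[0];f=lambda P:(proj('scene',P)-[200,180])*4
print('tcp',f(p))
move([622,-248,18],88.5)"
```

```text
tcp [[288.78476323 422.35892896]]
now [ 725.9 -273.2   21.2] jaw hd 70.1 dp [106.3 -11.6   2.8] yaw -18.4 F [0.9 0.4 0.6] t 12.85 op 0.9334775174722351
```

View pics/s9c.png

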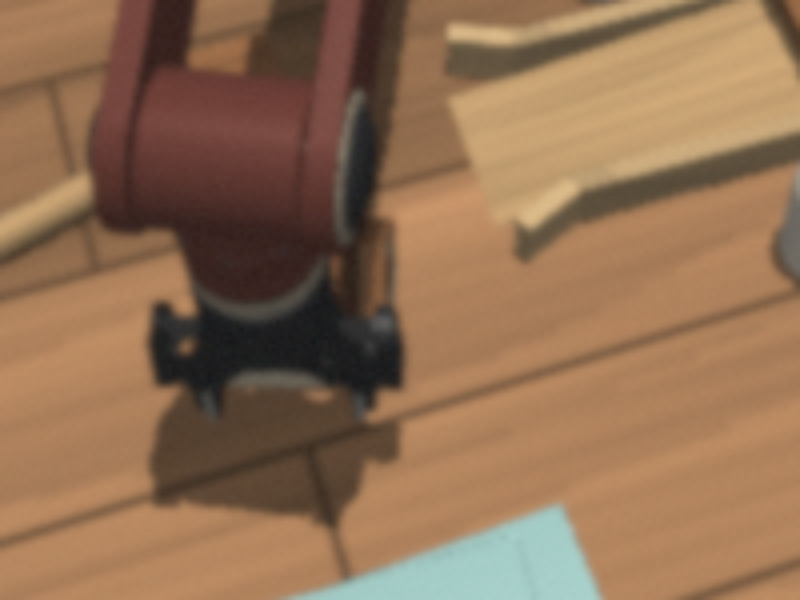

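Call:
{"name": "step_arm", "arguments": {"steps": [{"dp": [10,0,2],"yaw": 0,"grip": 80},{"dp": [17,0,2],"yaw": 0,"grip": 80},{"dp": [22,0,2],"yaw": 0,"grip": 80},{"dp": [27,0,2],"yaw": 0,"grip": 80},{"dp": [32,-1,2],"yaw": -2,"grip": 80},{"dp": [37,-2,2],"yaw": -4,"grip": 80},{"dp": [42,-3,2],"yaw": -6,"grip": 80},{"dp": [47,-4,2],"yaw": -8,"grip": 80},{"dp": [52,-5,2],"yaw": -10,"grip": 80},{"dp": [52,-5,2],"yaw": -10,"grip": 80}]}}

```text
time: 13.85
ee_pos: [673.2, -259.3, 16.6]
tool_rot: [-0.27, -3.13, -0.0]
wrist_force: [-0.2, -0.0, -0.2]
opening: 0.94
```

```bash
python3 -c "
from h import *
np.set_printoptions(precision=1,suppress=True)
for c in('scene','top'):
    save(c,c+'10');print([(d['centre'],d['confidence']) for d in r.pinpoint(c,'house_center')[:2]])
move([622,-246,18],88.5)"
```

```text
[([617.9, -247.5, 52.9], 0.58)]
[([621.1, -249.2, 50.3], 0.44)]
now [ 673.5 -259.5   16.2] jaw hd 80.1 dp [53.   4.5 -1.7] yaw -8.4 F [-0.3  0.5 -0.2] t 14.05 op 0.9383732095582792
```

Call:
{"name": "step_arm", "arguments": {"steps": [{"dp": [6,1,0],"yaw": -2,"grip": 80},{"dp": [12,1,0],"yaw": -4,"grip": 80},{"dp": [18,2,0],"yaw": -6,"grip": 80},{"dp": [24,2,0],"yaw": -8,"grip": 80},{"dp": [30,3,0],"yaw": -8.5,"grip": 80},{"dp": [36,3,0],"yaw": -8.5,"grip": 80},{"dp": [42,4,0],"yaw": -8.5,"grip": 80},{"dp": [48,4,0],"yaw": -8.5,"grip": 80},{"dp": [53,4,0],"yaw": -8.5,"grip": 80},{"dp": [53,4,0],"yaw": -8.5,"grip": 80}]}}

```text
time: 15.05
ee_pos: [621.1, -246.3, 16.3]
tool_rot: [-0.038, -3.14, -0.001]
wrist_force: [0.2, 0.5, 0.1]
opening: 0.938
```

```bash
python3 -c "
from h import *
np.set_printoptions(precision=1,suppress=True)
for c in('scene','top'):
    save(c,c+'11');print([(d['centre'],d['confidence']) for d in r.pinpoint(c,'house_center')[:2]])
print([d['centre'] for d in r.pinpoint('scene','shed_center')])
move([622,-246,18],88.5)"
```

```text
[([564.2, -242.0, 53.6], 0.7)]
[([563.6, -243.7, 50.8], 0.74)]
[]
now [ 621.8 -246.4   16. ] jaw hd 88.6 dp [-0.1  0.4 -2. ] yaw 0.1 F [-0.   1.4  0. ] t 15.3 op 0.9353428753391603
```

Call:
{"name": "step_arm", "arguments": {"steps": [{"dp": [-20,0,0],"yaw": 0,"grip": 80},{"dp": [-45,0,0],"yaw": 0,"grip": 80},{"dp": [-45,0,-50],"yaw": 0,"grip": 62},{"dp": [-45,0,-100],"yaw": 0,"grip": 62},{"dp": [-45,0,-130],"yaw": 0,"grip": 62},{"dp": [-45,0,-130],"yaw": 0,"grip": 62}]}}

```text
time: 15.9
ee_pos: [670.8, -249.2, 154.2]
tool_rot: [0.037, 3.131, -0.008]
wrist_force: [0.4, -0.2, 0.9]
opening: 0.724
```

```bash
python3 -c "
from h import *
print(r.get_state()['joints'])
save('top','t12');print([(d['centre'],d['confidence']) for d in r.pinpoint('top','house_center')[:2]])
for d in r.cut_out('top','house_center')[:1]:
    P=ray('top',cv2.findNonZero(d['pixels'].astype(np.uint8))[:,0],70)[:,:2];print(d['confidence'],len(P),cv2.minAreaRect(P.astype(np.float32)))
a=cv2.imread('pics/t12.png')[100:300,200:450];cv2.imwrite('pics/t12c.png',cv2.resize(a,(750,600)))
move([562,-335,146],-1.5)"
```

```text
[-4.59581646e-01  2.96581027e-01  1.45036855e+00 -1.05709474e-04
  1.38286534e+00 -2.00668546e+00]
[([565.0, -243.4, 50.5], 0.63)]
0.48 151 ((534.8289794921875, -286.80322265625), (30.779769897460938, 52.143165588378906), 80.48534393310547)
now [ 666.5 -247.3  145.2] jaw hd 88.6 dp [102.4 -90.2  -0.6] yaw -89.9 F [ 0.1 -0.2 -0.8] t 16.05 op 0.7255061841924946
```

View pics/t12c.png

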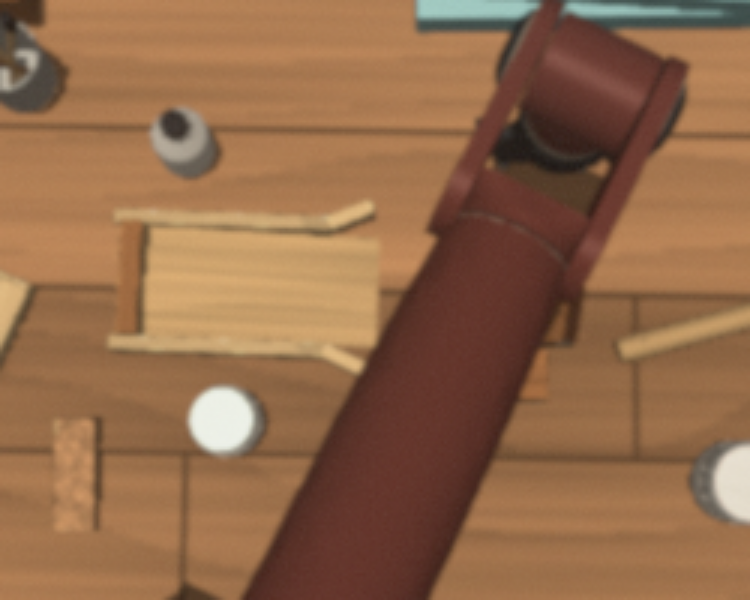

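Call:
{"name": "step_arm", "arguments": {"steps": [{"dp": [0,-30,0],"yaw": 8,"grip": 62},{"dp": [0,-60,0],"yaw": 16,"grip": 62},{"dp": [0,-90,0],"yaw": 25,"grip": 62},{"dp": [30,-90,0],"yaw": 33,"grip": 62},{"dp": [60,-90,0],"yaw": 42,"grip": 62},{"dp": [102,-90,0],"yaw": 50,"grip": 62},{"dp": [102,-90,0],"yaw": 59,"grip": 62},{"dp": [102,-90,0],"yaw": 67,"grip": 62},{"dp": [102,-90,0],"yaw": 76,"grip": 62},{"dp": [102,-90,0],"yaw": 84,"grip": 62}]}}

```text
time: 17.05
ee_pos: [561.5, -334.1, 143.2]
tool_rot: [-2.134, -2.299, 0.001]
wrist_force: [0.2, -0.5, -0.3]
opening: 0.724
```

```bash
python3 -c "
from h import *
for c in ('top','scene'):
  save(c,c+'13');print([(np.round(d['centre'],1),d['confidence']) for d in r.pinpoint(c,'house_center')[:2]],[(np.round(d['centre'],1),d['confidence']) for d in r.pinpoint(c,'shed_center')[:2]])
  for d in r.cut_out(c,'house_center')[:1]:
    P=ray(c,cv2.findNonZero(d['pixels'].astype(np.uint8))[:,0],70)[:,:2];print(d['confidence'],len(P),cv2.minAreaRect(P.astype(np.float32)))
move([562,-338,60],-1.5)"
```

```text
[(array([ 565. , -245. ,   48.6]), 0.56)] [(array([ 480.9, -241. ,   30.8]), 0.56)]
[(array([ 565.5, -242.9,   54.2]), 0.74)] [(array([ 483.2, -243.3,   29.9]), 0.59)]
0.78 1842 ((581.6334228515625, -242.3434295654297), (116.64188385009766, 136.02284240722656), 88.76668548583984)
now [ 562.9 -335.   145.8] jaw hd 4.7 dp [-3.  -1.  85.8] yaw 6.2 F [0.7 0.1 0.4] t 17.45 op 0.7271767146007938
```

Call:
{"name": "step_arm", "arguments": {"steps": [{"dp": [-5,0,0],"yaw": 6,"grip": 62},{"dp": [-5,0,45],"yaw": 6,"grip": 62},{"dp": [-5,0,85],"yaw": 6,"grip": 62},{"dp": [-5,0,105],"yaw": 6,"grip": 62},{"dp": [-5,0,113],"yaw": 6,"grip": 62},{"dp": [-5,0,113],"yaw": 6,"grip": 62}]}}

```text
time: 18.05
ee_pos: [562.8, -339.6, 32.1]
tool_rot: [-2.246, -2.194, 0.001]
wrist_force: [-0.0, -0.1, -0.1]
opening: 0.73
```

```bash
python3 -c "
from h import *
a=save('scene','s14');cv2.imwrite('pics/s14c.png',cv2.resize(a[180:330,200:400,::-1],(800,600)))
move([563.5,-230,32],-1.5)"
```

```text
now [ 563.8 -340.4   33.9] jaw hd -1.3 dp [110.3  -2.9   1.9] yaw 0.2 F [ 0.3 -1.1  0.7] t 18.1 op 0.7271189835960594
```

View pics/s14c.png

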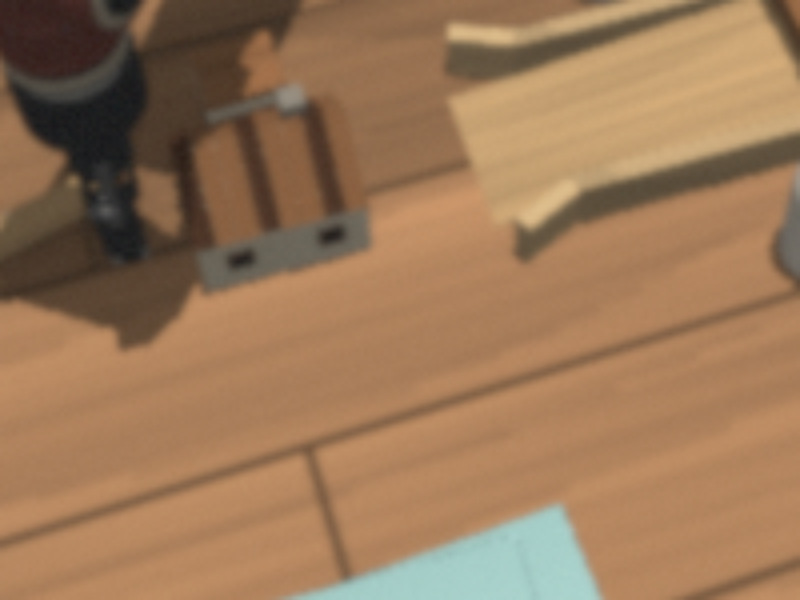

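Call:
{"name": "step_arm", "arguments": {"steps": [{"dp": [18,0,1],"yaw": 0,"grip": 62},{"dp": [26,0,1],"yaw": 0,"grip": 62},{"dp": [34,0,1],"yaw": 0,"grip": 62},{"dp": [42,0,1],"yaw": 0,"grip": 62},{"dp": [50,0,1],"yaw": 0,"grip": 62},{"dp": [58,0,1],"yaw": 0,"grip": 62},{"dp": [66,0,1],"yaw": 0,"grip": 62},{"dp": [74,0,1],"yaw": 0,"grip": 62},{"dp": [82,0,1],"yaw": 0,"grip": 62},{"dp": [82,0,1],"yaw": 0,"grip": 62}]}}

```text
time: 19.1
ee_pos: [564.9, -256.0, 31.5]
tool_rot: [-2.245, -2.194, -0.001]
wrist_force: [0.8, 0.1, 0.3]
opening: 0.723
```

```bash
cat > chk.py <<'E'
from h import *
import sys
n=sys.argv[1]
for c in ('top','scene'):
  save(c,c+n);print([(np.round(d['centre'],1),d['confidence']) for d in r.pinpoint(c,'house_center')[:1]])
  for d in r.cut_out(c,'house_center')[:1]:
    P=ray(c,cv2.findNonZero(d['pixels'].astype(np.uint8))[:,0],70)[:,:2];print(d['confidence'],len(P),cv2.minAreaRect(P.astype(np.float32)))
move([566,-170,38],-1.5)
E
python3 chk.py 15
```

```text
[(array([ 564.6, -189.3,   50.3]), 0.79)]
0.96 723 ((561.2476196289062, -190.30355834960938), (90.5068130493164, 110.02356719970703), 0.8963378071784973)
[(array([ 565.1, -189. ,   51.3]), 0.87)]
0.81 1704 ((583.3560180664062, -186.94424438476562), (107.90924835205078, 143.6971893310547), 81.47028350830078)
now [ 564.7 -257.5   31.4] jaw hd -1.4 dp [87.5 -0.8 -6.5] yaw 0.1 F [-0.3  0.1  0.3] t 19.4 op 0.7263083265171821
```

Call:
{"name": "step_arm", "arguments": {"steps": [{"dp": [8,0,0],"yaw": 0,"grip": 62},{"dp": [16,0,0],"yaw": 0,"grip": 62},{"dp": [24,0,0],"yaw": 0,"grip": 62},{"dp": [32,0,0],"yaw": 0,"grip": 62},{"dp": [40,0,-1],"yaw": 0,"grip": 62},{"dp": [48,0,-1],"yaw": 0,"grip": 62},{"dp": [56,0,-2],"yaw": 0,"grip": 62},{"dp": [64,0,-2],"yaw": 0,"grip": 62},{"dp": [72,0,-3],"yaw": 0,"grip": 62},{"dp": [80,0,-3],"yaw": 0,"grip": 62}]}}

```text
time: 20.4
ee_pos: [567.4, -177.5, 35.5]
tool_rot: [2.248, 2.195, 0.0]
wrist_force: [-0.8, -3.7, -1.6]
opening: 0.727
```

```bash
python3 chk.py 16
```

```text
[(array([ 567.6, -108.5,   55.3]), 0.9)]
0.81 687 ((564.5040283203125, -111.97164154052734), (93.52706146240234, 109.93523406982422), 1.0062249898910522)
[(array([ 569.9, -110.7,   52.9]), 0.66)]
0.81 1573 ((584.8922729492188, -108.49678039550781), (111.26651000976562, 147.56639099121094), 81.4196548461914)
now [ 567.4 -177.9   35.4] jaw hd -1.4 dp [ 7.8 -1.5 -2.6] yaw 0.1 F [ 0.3 -0.4 -0.5] t 20.7 op 0.7278521918023289
```

Call:
{"name": "step_arm", "arguments": {"steps": [{"dp": [8,0,0],"yaw": 0,"grip": 62},{"dp": [16,0,0],"yaw": 0,"grip": 62},{"dp": [24,0,-1],"yaw": 0,"grip": 62},{"dp": [32,0,-1],"yaw": 0,"grip": 62},{"dp": [40,0,-2],"yaw": 0,"grip": 62},{"dp": [48,0,-2],"yaw": 0,"grip": 62},{"dp": [56,0,-3],"yaw": 0,"grip": 62},{"dp": [64,0,-4],"yaw": 0,"grip": 62},{"dp": [72,0,-5],"yaw": 0,"grip": 62},{"dp": [80,0,-6],"yaw": 0,"grip": 62}]}}

```text
time: 21.7
ee_pos: [569.2, -97.5, 41.4]
tool_rot: [-2.248, -2.195, 0.0]
wrist_force: [-0.0, -3.1, -1.5]
opening: 0.725
```

```bash
python3 chk.py 17
```

```text
[(array([568.6, -27.6,  59.5]), 0.79)]
0.75 635 ((567.6592407226562, -29.996517181396484), (109.17774963378906, 94.41613006591797), 88.91389465332031)
[(array([571.9, -27.5,  63.1]), 0.77)]
0.62 1455 ((588.0028076171875, -20.105247497558594), (106.42906188964844, 164.53126525878906), 68.59420013427734)
now [569.3 -98.   41.4] jaw hd -1.4 dp [-72.1  -1.6   3.4] yaw 0.1 F [-1.2 -0.3  0.7] t 22.0 op 0.7226125228606346
```

Call:
{"name": "step_arm", "arguments": {"steps": [{"dp": [8,0,-1],"yaw": 0,"grip": 62},{"dp": [16,0,-2],"yaw": 0,"grip": 62},{"dp": [24,0,-3],"yaw": 0,"grip": 62},{"dp": [32,0,-4],"yaw": 0,"grip": 62},{"dp": [40,0,-5],"yaw": 0,"grip": 62},{"dp": [48,0,-6],"yaw": 0,"grip": 62},{"dp": [56,0,-7],"yaw": 0,"grip": 62},{"dp": [64,0,-8],"yaw": 0,"grip": 62},{"dp": [72,0,-9],"yaw": 0,"grip": 62},{"dp": [80,0,-10],"yaw": 0,"grip": 62}]}}

```text
time: 23.0
ee_pos: [571.4, -17.8, 51.8]
tool_rot: [2.247, 2.194, -0.0]
wrist_force: [0.3, -5.9, 1.8]
opening: 0.726
```

```bash
python3 chk.py 18
```

```text
[(array([571.9,  52.9,  70.7]), 0.88)]
0.58 446 ((566.9579467773438, 49.6625862121582), (112.29104614257812, 91.67174530029297), 84.035888671875)
[(array([572.3,  52.2,  73.4]), 0.92)]
0.78 1380 ((578.5120239257812, 65.07220458984375), (106.54767608642578, 164.6374969482422), 65.24436950683594)
now [570.6 -17.5  50.8] jaw hd -1.4 dp [-152.6   -0.9   12.6] yaw 0.1 F [0.4 0.1 0.3] t 23.3 op 0.7313444870307635
```

Call:
{"name": "step_arm", "arguments": {"steps": [{"dp": [3,0,0],"yaw": 0,"grip": 62},{"dp": [6,0,-1],"yaw": 0,"grip": 62},{"dp": [9,0,-1],"yaw": 0,"grip": 62},{"dp": [11,0,-1],"yaw": 0,"grip": 62}]}}

```text
time: 23.7
ee_pos: [571.1, -7.1, 52.1]
tool_rot: [-2.248, -2.195, 0.001]
wrist_force: [0.7, -4.6, -0.5]
opening: 0.723
```

Now small steps until the stop is felt.

Call:
{"name": "step_arm", "arguments": {"steps": [{"dp": [2,0,0],"yaw": 0,"grip": 62},{"dp": [4,0,0],"yaw": 0,"grip": 62}]}}

```text
time: 23.9
ee_pos: [571.6, -3.3, 52.5]
tool_rot: [2.247, 2.195, -0.0]
wrist_force: [-0.2, -4.2, 0.4]
opening: 0.728
```

Call:
{"name": "step_arm", "arguments": {"steps": [{"dp": [2,0,0],"yaw": 0,"grip": 62},{"dp": [3,0,0],"yaw": 0,"grip": 62}]}}

```text
time: 24.1
ee_pos: [571.9, -0.3, 52.8]
tool_rot: [2.247, 2.194, 0.0]
wrist_force: [-0.1, -4.6, 2.8]
opening: 0.727
```

Call:
{"name": "step_arm", "arguments": {"steps": [{"dp": [1,0,0],"yaw": 0,"grip": 62},{"dp": [2,0,0],"yaw": 0,"grip": 62}]}}

```text
time: 24.3
ee_pos: [572.1, 1.4, 53.0]
tool_rot: [2.247, 2.194, 0.0]
wrist_force: [-1.6, -5.8, 3.2]
opening: 0.728
```

Call:
{"name": "step_arm", "arguments": {"steps": [{"dp": [1,0,0],"yaw": 0,"grip": 62},{"dp": [2,0,0],"yaw": 0,"grip": 62}]}}

```text
time: 24.5
ee_pos: [572.3, 3.1, 53.2]
tool_rot: [2.246, 2.193, -0.0]
wrist_force: [-1.5, -8.4, 3.9]
opening: 0.727
```

Call:
{"name": "step_arm", "arguments": {"steps": [{"dp": [1,0,0],"yaw": 0,"grip": 62},{"dp": [2,0,0],"yaw": 0,"grip": 62}]}}

```text
time: 24.7
ee_pos: [572.9, 3.4, 53.4]
tool_rot: [2.242, 2.192, -0.003]
wrist_force: [1.8, -13.5, 2.3]
opening: 0.727
```

```bash
python3 chk.py 19; python3 -c "
import cv2
a=cv2.imread('pics/scene19.png')[130:250,300:460];cv2.imwrite('pics/s19c.png',cv2.resize(a,(800,600),interpolation=cv2.INTER_CUBIC))"
```

```text
[(array([575. ,  72.2,  70.1]), 0.68)]
0.76 440 ((569.676513671875, 72.60334777832031), (106.44940185546875, 97.41888427734375), 88.50655364990234)
[(array([570.7,  68.5,  75.8]), 0.64)]
0.82 1443 ((585.9027709960938, 85.88058471679688), (108.04324340820312, 178.41207885742188), 57.01620101928711)
now [573.    3.4  53.4] jaw hd -1.3 dp [-173.4   -3.    16.3] yaw 0.2 F [  1.2 -12.2   1.2] t 25.0 op 0.7303633497300885
```

View pics/s19c.png

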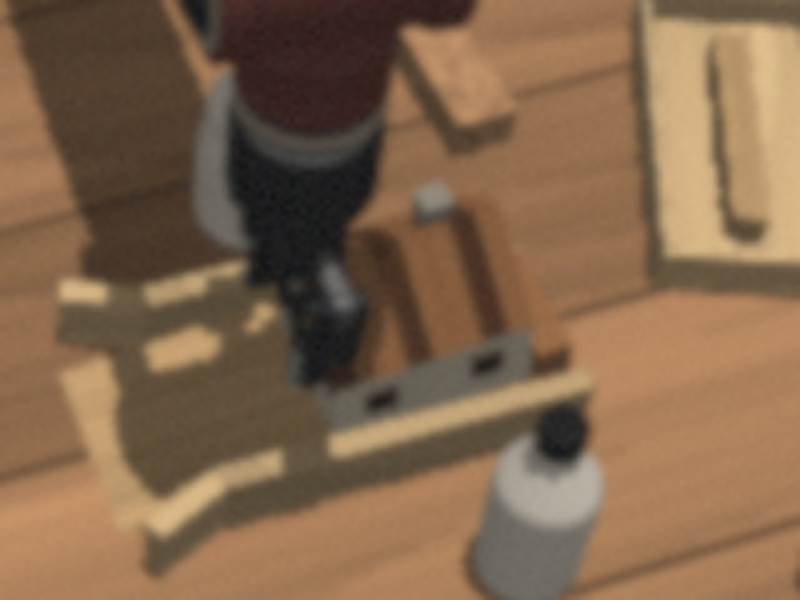

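House end shows against the brown stop (≈550,350); force jumped to 13 N with the TCP halted. One more nudge to confirm, then back off.

Call:
{"name": "step_arm", "arguments": {"steps": [{"dp": [1,0,0],"yaw": 0,"grip": 62},{"dp": [2,0,0],"yaw": 0,"grip": 62}]}}

```text
time: 25.2
ee_pos: [573.2, 3.5, 53.6]
tool_rot: [2.24, 2.191, -0.007]
wrist_force: [0.7, -19.1, 1.3]
opening: 0.726
```

Call:
{"name": "step_arm", "arguments": {"steps": [{"dp": [-4,0,0],"yaw": 0,"grip": 62},{"dp": [-10,0,0],"yaw": 0,"grip": 62},{"dp": [-25,0,0],"yaw": 0,"grip": 62},{"dp": [-50,0,0],"yaw": 0,"grip": 62},{"dp": [-60,0,-40],"yaw": 0,"grip": 62},{"dp": [-60,0,-85],"yaw": 0,"grip": 62},{"dp": [-90,0,-130],"yaw": 0,"grip": 62},{"dp": [-140,0,-130],"yaw": 0,"grip": 62},{"dp": [-180,0,-130],"yaw": 0,"grip": 62},{"dp": [-180,0,-130],"yaw": 0,"grip": 62}]}}

```text
time: 26.2
ee_pos: [567.1, -176.6, 182.9]
tool_rot: [2.252, 2.188, -0.0]
wrist_force: [0.3, 0.9, -0.6]
opening: 0.722
```

```bash
python3 chk.py 20; python3 -c "
from h import *
for n in 'batten_center shed_center filler_jar_center glue_bottle_center stop_face'.split():
  print(n,[(np.round(d['centre'],1),round(d['confidence'],2)) for d in r.pinpoint('top',n)[:1]])
a=cv2.imread('pics/top20.png')[140:250,200:360]
cv2.imwrite('pics/t20c.png',cv2.resize(a,(800,550),interpolation=cv2.INTER_CUBIC))"
```

```text
[(array([577.4,  70.4,  73.5]), 0.65)]
0.93 1368 ((570.406494140625, 67.8960952758789), (99.49456024169922, 116.08552551269531), 0.8908607363700867)
[(array([575.4,  71.5,  74.8]), 0.67)]
0.93 1818 ((571.8936157226562, 75.16441345214844), (141.33824157714844, 144.3386688232422), 0.6488415002822876)
now [ 567.3 -170.9  181.8] jaw hd -1.3 dp [  0.8  -1.2 143.8] yaw 0.2 F [-0.   0.6  0.4] t 26.5 op 0.7257510586234306
batten_center [(array([486.5, 330.5,  16.6]), 0.56)]
shed_center [(array([ 481.2, -235.6,   29. ]), 0.58)]
filler_jar_center [(array([434.7,  40.8,  42.6]), 0.63)]
glue_bottle_center [(array([705.3,  88.4,  63.2]), 0.64)]
stop_face [(array([575.5, 131.4,  45.9]), 0.61)]
```

View pics/t20c.png

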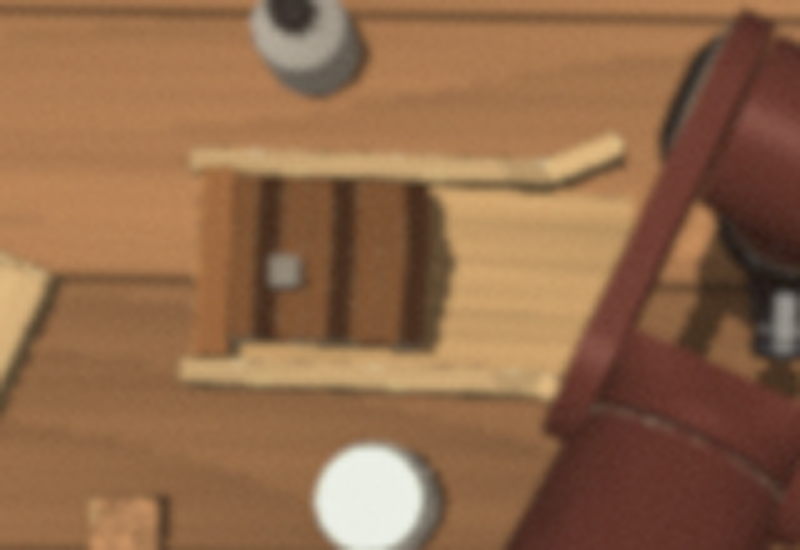

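The house's end abuts the stop (px 235,260), square between the boards.

```bash
python3 -c "
from h import *
print(r.job_done())"
```

```text
the job is handed in; nothing more can be done
None
```

The batten is in the offcuts tray and the house is against the top stop. I handed the job in at about 26.5 s of the 69 s; the hand-in reports no verdict.

**What I did**
- **Batten:** I gripped it, carried it to the tray and laid it flat. The first grasp closed above it without touching it. In the pictures the fingertips stood about 20 mm higher than the reported tool position implied, so I went lower and the second grasp held.
- **House:** I pushed it sideways with two fingers to line it up with the lane. Then I went behind it and pushed its end wall up the slope to the stop, without gripping or lifting it.

**Last checks**
- **House against the stop:** The push force rose from about 5 N to 19 N while the tool stayed still. After I backed off, the pictures show the house square to the stop and still touching it, within the few mm the cameras resolve.
- **House position:** Its centre is at about (576, 71) mm and it has turned less than 1° from the lane.
- **Batten:** It reads (486, 331, 17) mm, close to the tray centre and at floor height.
- **Bystanders:** The shed, jar and glue bottle are within about 6 mm of their starting readings, roughly the measuring error. The brush pot, paint tin, hammer and sanding block were not measured again, but no move went near them.
- **Disagreement:** The last two camera readings of the house centre differed by 1 to 2 mm. They differed by about 4 mm while the arm partly blocked the view. I relied on the force check and the picture.

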